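# Seat the burr carrier in the coffee grinder

### The arm

A 6-joint arm with a two-finger parallel gripper is mounted at the origin on a cart in front of the work surface, level with it; the furniture and walls round the work are solid. World frame = base frame: x ahead of the robot, y to its left, z up, the work surface at z = 0. Lengths are in m, angles in rad, forces in N, time in s.
With the tool pointing down it reaches from about 0.25 to 0.725 m from the base axis. Payload 4 kg.
Tool frame: the origin (TCP) lies midway between the tips of the shut fingers; the grasp point (between the pads) lies 19 mm behind it; z points along the fingers, y is the line along which they close (so a half turn about z gives the same grasp; the last joint's range is limited). The gripper opens to 85 mm and grips with 20 to 120 N. Pads are 22 mm wide; open, the fingers measure 114 mm over their backs; the gripper's body (76 mm by 85 mm) begins 54 mm behind the grasp point. The pads swing forward as they close: fully open they stand 13 mm farther back than shut.
Start: joints at [1.118, 0.241, 0.005, 1.335, 0, 1.571], TCP at [0.219, 0.45, 0.231] pointing down, gripper open.
Joint ranges: [-2.72, 2.72], [-1.05, 1.87], [-1.09, 1.28], [-1.99, 2.15], [-1.42, 1.44], [-3.14, 3.14]. Speed limits (rad/s): [2.79, 2.79, 3.14, 3.14, 3.14, 3.14].

### API

Orientations are given as a unit quaternion [x, y, z, w].
In Python, from workcell import get_obs, camera, job_done, silhouettes gives the robot as it stands. The module is installed in compiled form; this text tells all that it offers.
- The arm moves only by the tool drive_tool, never from a script. Its argument "increments" is a list of rows, each a list of 3 entries, a list of its own where there are three numbers: the shift along the world's x, y, z in mm, then the turn, a rotation vector about the world's x, y, z in degrees, then the opening, from 0 (shut) to 1 (fully open). A call has 1 to 8 rows; each row shifts and turns the commanded pose from where the row before left it; what a row does not reach is not made up. A row lasts 1/12 s, in which the tool goes at most 41.7 mm and 7.16 degrees, less where a joint would pass 70% of its speed; a pose out of reach is approached as far as the arm can. A call is refused whole if a number of a shift passes 41.7 or a number of a turn 7.16, either way. A call with a gripper value outside its range is refused whole. The fingers move at their own pace and stop on an object; the grip force is fixed at half the most. Time passes only in rows, so rows that do not move let the fingers close. It gives the time, the measured TCP pose, the force, the opening and the grip force at its end, in the units of the state.
- get_obs(): the state, without advancing time (a new reading comes with each control period).
- camera(name): name is "scene" or "top" or "wrist"; returns a dict with "image" (480x640x3 uint8, red, green, blue), "K" (3x3 intrinsics, pixels), "view" (4x4, takes a point from world to camera coordinates). Camera axes: x right, y down, z forward; pixel columns grow to the right and rows downward; lengths in m; the calibration is good to about 2 mm. A picture is of the moment at which its call begins. There is no depth.
- job_done(): hands the job in; it is judged then, once.
Trained networks look in a picture, given as the dict that the camera call returned (one of the last four; its "shot" number tells which), for a name from the list of things; names that differ only in an ending like _2 or _b are one class to them, and where a whole thing is asked for, a point or a joint stands for the part that bears it (a point fixed in the world has none). Each returns a list of dicts, best first, with "conf" (0 to 1); they miss things now and then, are a little off and sometimes report something else, mostly with a low value. They report only what shows in the picture. A call takes as long as a camera call. They do not tell look-alikes from the thing itself.
- silhouettes(query, picture): "region" (480x640 bool, what is visible of it) and "bbox" ([left, top, right, bottom] in pixels, round what is visible of it).
The state is a dict: "clock": time; "joint_pos": joint angles; "joint_vel": joint speeds; "tau": joint torques, N m; "eef_pos": TCP position; "tool_rot": TCP orientation; "ft_force": force on the tool from outside, world axes, zero at the start; "ft_torque": the same for the moment, N m; "grip_width": finger opening in m; "grasp_force": force on a finger pad.
Only numpy, scipy, OpenCV 4.12 (cv2) and the standard library are available. Lean on these libraries where they do the work, as an engineer would, in place of code of your own. Each camera call takes 0.05 s, during which the arm holds its last target. There are 200 camera calls.

### The job

The coffee grinder has been cleaned and its round burr carrier was dropped back in at the wrong angle, so it rides up on the locating pin in the collar. With a fingertip against the bar on top of it, push the carrier round until the notch in its rim drops over the pin, then press it down until it clicks fully home and lies flat on its seat. Only push and press it, without brute force: do not lift or pull it out, leave the other things where they stand, and finish with the hand clear.

Things in the scene. Friction and masses are not known exactly. Their poses are not given: they have to be found in the camera images.
- grinder: Coffee grinder without its hopper, fixed: upright round housing of brushed steel, 132 mm across, black top. Origin at the centre of its underside, z up; its front (drawer, dial, locating pin) faces its own -x. Top deck (the seat) at z 160 mm; on it an upright collar, inner radius 50, outer 56, 10 mm high, round a central bore of radius 23 mm.
- seat (a point): Point on the collar's axis at the height of the seat (grinder z 160 mm), axes as the grinder's. The carrier's origin lies here when it is home. Two spring balls in the bore wall beside the pin hold an aligned carrier up on the pin side (origin 3 to 4 mm above the seat, tilted about 4 degrees); a press of about 6 to 12 N on the middle of the bar clicks it past them.
- pin (a point): Top of the locating pin, 44 mm from the collar's axis along the grinder's -x, 11 mm above the seat. The pin is 7 mm wide, round-topped, and runs radially inward from the collar wall to 37 mm from the axis; a black boss 20 mm wide, up to 14 mm above the seat, holds it outside the collar (52 to 62 mm from the axis).
- carrier: Loose aluminium burr carrier, 0.20 kg: disc 92 mm across, 8 mm thick, with one notch in its rim and a 44 mm neck reaching 18 mm down into the bore. Origin at the centre of the disc's underside, z up, notch toward its own -x. Off its angle it rides tilted about 7 degrees, pin side highest, origin about 6 mm above the seat. It turns either way, by 1 to 3 N at the bar's end.
- notch (a point): Middle of the rim notch at the disc's underside, 44 mm from the carrier's origin along its -x. The notch is 12.5 mm wide, open to the rim and 13.5 mm deep. Riding, the rim over the pin stands 11 to 12 mm above the seat; when the notch comes over the pin, that side drops to 6 or 7 mm and the pin then stops further turning.
- bar_top (a point): Middle of the top of the bar that stands on the disc, 24 mm above the carrier's origin: the place to press. The bar runs along the carrier's y, 80 mm long, 10 mm wide, 16 mm high (from 8 to 24 mm above the origin).
- hopper: Bystander: the grinder's clear bean hopper, standing mouth down, 121 mm across, 107 mm high. Origin under its centre.
- brush: Bystander: flat cleaning brush with a dark wood handle, 150 mm long, lying in front. Origin at mid length on the worktop.
- bean_jar: Bystander: tall glass jar with a green lid, 50 mm across, 140 mm high. Origin under its centre.
- mug: Bystander: white mug with red bands, 101 mm high. Origin under its middle.
- patterned_cup: Bystander: low stoneware cup with a leaf pattern, 60 mm high. Origin under its middle.
- blue_sugar_pot: Bystander: blue pot with a pale lid, 75 mm across, 106 mm high. Origin under its centre.
- biscuits: Bystander: flat biscuit packet, 66x140x14 mm, lying. Origin under its centre.
- tea_box: Bystander: upright tea box, 50x64x107 mm. Origin under its centre.
Things that resemble listed ones, but are neither listed nor needed, are in the scene too. What is shaped like the carrier but purple is not meant. Leave any green look-alike of the grinder alone.

How it is judged:
At the end, for the whole second after the job is handed in: The carrier lies at rest flat on the seat: its underside within 1.5 mm of the seat's height, centred within 3 mm, level within 2 degrees, its notch over the pin within 5 mm (z of carrier in the frame of seat between -0.003 and 0.0015 m and horizontal distance between carrier and seat below 0.003 m and horizontal distance between notch and pin below 0.005 m and angle between carrier's own z axis and vertical below 0.035 rad and linear speed of carrier below 0.01 m/s); the robot touches nothing.
It fails at once if the carrier is lifted out (more than 18 mm above its seat) or tipped over (z of carrier in the frame of seat above 0.018 m or angle between carrier's own z axis and vertical above 0.35 rad).
It fails at once if the carrier is forced (more than 60 N from the fingers) (contact force between the fingers and carrier above 60 N).
It fails at once if a bystander is moved by more than 20 mm (distance of any of hopper, brush, bean_jar, mug, patterned_cup, blue_sugar_pot, biscuits, tea_box from where it was at the start of the episode above 0.02 m).
It also fails if it takes over 56 s, if anything falls off the work surface, if the arm or the gripper's body presses on something with over 40 N, if the wrist force passes 120 N, or if a joint passes its speed limit or range.

## Working session

There is one attempt and no reset: what is moved stays moved. The work goes in short steps, Python scripts to look and compute and a tool call to move; the robot and the scene stay as the last step left them, time stands still between calls to the robot, and variables do not carry over. Pictures are saved under pics/ and viewed, at most 10 in all, crops included, and the job is handed in when it is done.

Besides the shell and the picture viewer there is one more tool, called after "Request:" as name(argument=value, ...), one argument or row to a line, values as JSON. drive_tool: Moves the arm, as the interface text tells. Its arguments: {"type":"object","properties":{"increments":{"type":"array"}},"required":["increments"]}

```bash
mkdir -p pics
cat > h.py <<'E'
import numpy as np, cv2
from workcell import *
def snap(n,f=None):
    p=camera(n)
    if f: cv2.imwrite('pics/'+f,cv2.cvtColor(p['image'],cv2.COLOR_RGB2BGR))
    return p
def onplane(p,u,v,z):
    V=np.array(p['view']);R=V[:3,:3];t=V[:3,3];c=-R.T@t
    d=R.T@np.linalg.solve(p['K'],[u,v,1]);return c+d*(z-c[2])/d[2]
def proj(p,X):
    V=np.array(p['view']);q=np.array(p['K'])@(V[:3,:3]@np.array(X)+V[:3,3]);return q[:2]/q[2]
E
python3 - <<'E'
from h import *
for n in ['scene','top']:
    p=snap(n,n+'0.png')
    V=np.array(p['view']);print(n,-V[:3,:3].T@V[:3,3],V[2,:3])
    for q in ['grinder','carrier','notch','pin','bar_top']:
        for s in silhouettes(q,p): print(q,round(s['conf'],2),s['bbox'],s['region'].sum())
print(get_obs())
a=cv2.imread('pics/scene0.png');b=cv2.imread('pics/top0.png')
E
```

```text
scene [-0.12080672 -1.20019389  1.24528334] [ 0.37195946  0.61999026 -0.6908388 ]
grinder 0.92 [314.6, 243.3, 371.9, 323.1] 2854
carrier 0.85 [284.4, 258.8, 319.6, 281.0] 600
carrier 0.65 [327.2, 247.2, 364.3, 275.3] 736
notch 0.88 [285.0, 257.9, 318.1, 282.5] 639
notch 0.83 [328.1, 249.2, 367.1, 272.1] 716
pin 0.75 [323.8, 246.7, 366.0, 275.9] 790
pin 0.67 [320.1, 244.4, 376.0, 326.2] 2841
pin 0.66 [401.4, 350.5, 462.0, 441.6] 4738
bar_top 0.89 [329.5, 248.5, 367.5, 272.7] 758
bar_top 0.89 [285.7, 256.0, 319.2, 283.6] 615
top [ 0.37223214 -0.18725199  1.54773265] [ 0.06291633 -0.0069234  -0.99799479]
grinder 0.73 [334.3, 209.5, 375.3, 253.1] 818
grinder 0.7 [442.6, 220.6, 497.1, 260.7] 1913
carrier 0.83 [293.9, 225.8, 321.0, 252.7] 488
carrier 0.79 [343.2, 213.3, 370.0, 238.8] 624
notch 0.88 [291.5, 227.7, 321.5, 256.1] 493
notch 0.69 [345.4, 212.3, 374.9, 242.0] 586
pin 0.92 [332.9, 208.9, 377.3, 253.0] 815
pin 0.7 [446.2, 216.7, 495.7, 263.0] 1852
bar_top 0.91 [342.7, 209.7, 369.9, 239.9] 615
bar_top 0.63 [291.9, 226.2, 321.0, 255.7] 561
bar_top 0.28 [176.4, 243.4, 218.3, 266.6] 678
{'clock': 0.6, 'joint_pos': array([ 1.11804188e+00,  2.40558003e-01,  4.98743473e-03,  1.33520471e+00,
       -3.60487529e-05,  1.57081670e+00]), 'joint_vel': array([ 1.39607002e-03, -1.10359849e-03,  1.18366556e-03, -1.24586370e-03,
       -4.23041388e-06, -8.58040013e-04]), 'tau': array([ 4.28069634e-04, -3.71971357e+01,  2.52572715e+01,  1.38692863e-03,
        6.30268300e-05, -5.85705010e-06]), 'eef_pos': array([0.21872832, 0.44961066, 0.23132266]), 'tool_rot': array([2.24458586e-01, 9.74483629e-01, 6.21238342e-06, 1.99270508e-05]), 'ft_force': array([-0.14072661, -0.74118023,  0.37337911]), 'ft_torque': array([0.01195669, 0.00692426, 0.02349389]), 'grasp_force': 0.0, 'grip_width': 0.08531433557379439}
```

View pics/scene0.png

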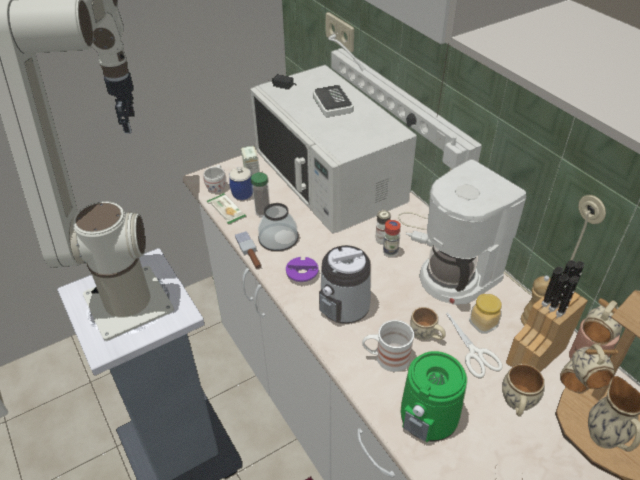

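View pics/top0.png

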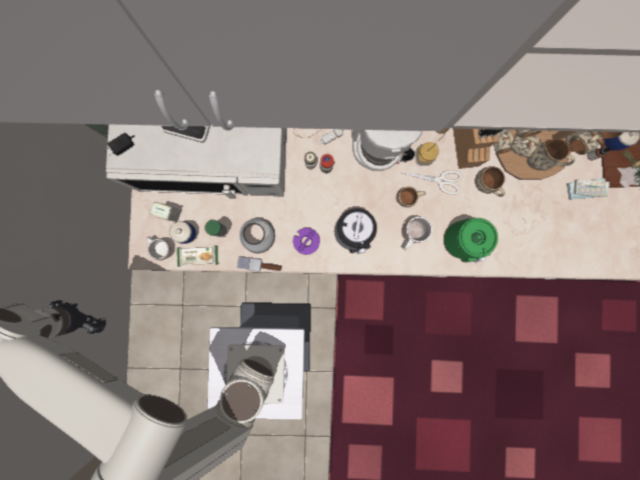

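The grinder is the grey one at top-view (356,230) and scene (347,285). The purple carrier look-alike is at (306,241) and the green grinder at (470,238), both in the top view. Next I'll work out the grinder's position and enlarge that area.

Run:
```python
from h import *
p=snap('top');q=snap('scene');w=snap('wrist')
for n,pp,b in [('t',p,(326,200,386,260)),('s',q,(312,236,382,326))]:
    a=pp['image'][b[1]:b[3],b[0]:b[2],::-1]
    cv2.imwrite(f'pics/c{n}.png',cv2.resize(a,None,fx=6,fy=6,interpolation=cv2.INTER_CUBIC))
A=cv2.imread('pics/ct.png');B=cv2.imread('pics/cs.png')
M=np.zeros((540,780,3),np.uint8);M[:360,:360]=A;M[:540,360:780]=B;cv2.imwrite('pics/c.png',M)
print(onplane(p,356,230,.17),onplane(p,357,227,.18),onplane(p,339,230,.165),onplane(q,347,262,.18),onplane(q,330,302,.03))
o=get_obs();print(p['K'],w['K']);V=np.array(w['view']);print('wristcam',-V[:3,:3].T@V[:3,3]-o['eef_pos'],V[:3,:3])
```

```text
[ 0.47827038 -0.31701038  0.17      ] [ 0.48673365 -0.31900807  0.18      ] [ 0.47769116 -0.26505949  0.165     ] [ 0.47908908 -0.33964829  0.18      ] [ 0.4445219  -0.31652458  0.03      ]
[[450.09282562   0.         316.76450249]
 [  0.         450.09282562 235.51727022]
 [  0.           0.           1.        ]] [[382.76794057   0.         327.0314289 ]
 [  0.         382.76794057 240.67892153]
 [  0.           0.           1.        ]]
wristcam [-0.07075726  0.03362134  0.14218702] [[ 0.4373698   0.89928113 -0.0010496 ]
 [ 0.85748539 -0.41668998  0.30180834]
 [ 0.27097319 -0.13290187 -0.95336804]]
```

View pics/c.png

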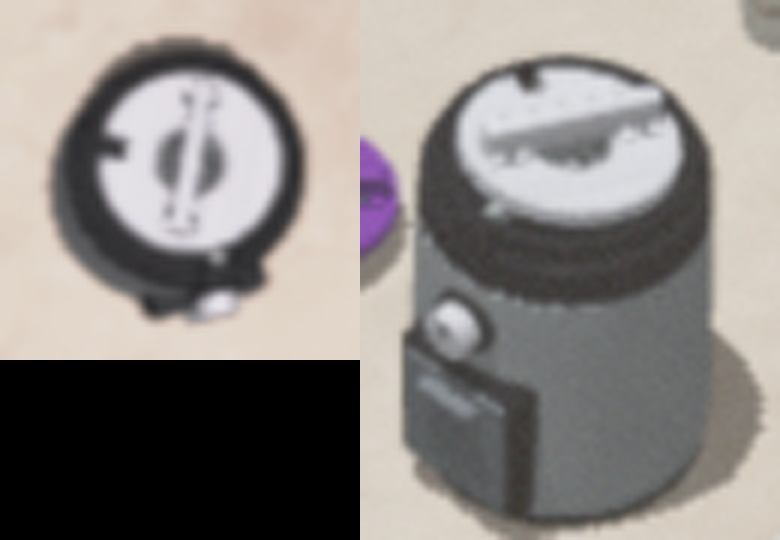

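The notch points to about +80° (world +y). The pin is at about 195°, so the carrier needs about +115° of turn. The bar lies at about -10°. My plan is to straddle the bar with both fingertips and turn about the axis, but first I'll move above it to look with the wrist camera.

Request:
drive_tool(
  increments=[
    [[8,-30,10],[0,0,-7],0.7],
    [[8,-30,10],[0,0,-7],0.7],
    [[8,-30,10],[0,0,-7],0.7],
    [[8,-30,10],[0,0,-7],0.7],
    [[8,-30,10],[0,0,-7],0.7],
    [[8,-30,10],[0,0,-7],0.7],
    [[8,-30,10],[0,0,-7],0.7],
    [[8,-30,0],[0,0,-7],0.7],
  ],
)

```text
clock: 1.42
eef_pos: [0.2835, 0.2088, 0.3033]
tool_rot: [0.658, 0.753, 0.002, 0.0]
ft_force: [1.1, 0.5, 0.6]
grip_width: 0.0599
grasp_force: 0.0
```

Request:
drive_tool(
  increments=[
    [[8,-30,0],[0,0,-7],0.7],
    [[8,-30,0],[0,0,-7],0.7],
    [[8,-30,0],[0,0,-7],0.7],
    [[8,-30,0],[0,0,-7],0.7],
    [[8,-30,0],[0,0,-7],0.7],
    [[8,-30,0],[0,0,-7],0.7],
    [[8,-30,0],[0,0,-7],0.7],
    [[8,-30,0],[0,0,-7],0.7],
  ],
)

```text
clock: 2.08
eef_pos: [0.3468, -0.032, 0.3016]
tool_rot: [0.935, 0.356, 0.001, 0.0]
ft_force: [0.8, -0.3, 0.7]
grip_width: 0.0596
grasp_force: 0.0
```

Request:
drive_tool(
  increments=[
    [[8,-30,0],[0,0,0],0.7],
    [[12,-30,0],[0,0,0],0.7],
    [[15,-30,0],[0,0,0],0.7],
    [[18,-30,0],[0,0,0],0.7],
    [[18,-30,0],[0,0,0],0.7],
    [[20,-30,0],[0,0,0],0.7],
    [[20,-30,0],[0,0,0],0.7],
    [[20,-30,0],[0,0,0],0.7],
  ],
)

```text
clock: 2.75
eef_pos: [0.4784, -0.2721, 0.3013]
tool_rot: [0.933, 0.359, 0.0, 0.0]
ft_force: [1.8, 1.1, 0.4]
grip_width: 0.0595
grasp_force: 0.0
```

Request:
drive_tool(
  increments=[
    [[0,-30,0],[0,0,0],0.7],
    [[0,-15,0],[0,0,0],0.7],
    [[0,0,0],[0,0,0],0.7],
    [[0,0,0],[0,0,0],0.7],
  ],
)

```text
clock: 3.08
eef_pos: [0.4775, -0.316, 0.3006]
tool_rot: [0.934, 0.358, -0.0, -0.001]
ft_force: [-0.8, 0.4, 0.2]
grip_width: 0.0596
grasp_force: 0.0
```

Run:
```python
from h import *
w=snap('wrist','w1.png');o=get_obs();print(o['clock'],o['eef_pos'],o['tool_rot'],o['joint_pos'],o['grip_width'],o['ft_force'],o['ft_torque'])
for q in ['carrier']:
    for s in silhouettes(q,w): print(q,round(s['conf'],2),s['bbox'],s['region'].sum())
```

```text
3.1333 [ 0.47754909 -0.31516028  0.30104467] [ 9.33490292e-01  3.58602362e-01 -5.80294141e-05 -4.66539891e-04] [-5.83578408e-01  3.75857036e-01  3.71718497e-01  1.56748444e+00
  4.48064424e-04  1.82447349e+00] 0.059823028220937 [-0.08884539  0.5585617  -0.06635922] [0.03660875 0.01002338 0.02532618]
carrier 0.79 [280.0, 157.8, 410.6, 281.7] 11432
carrier 0.74 [156.0, 65.8, 246.3, 159.5] 6049
```

View pics/w1.png

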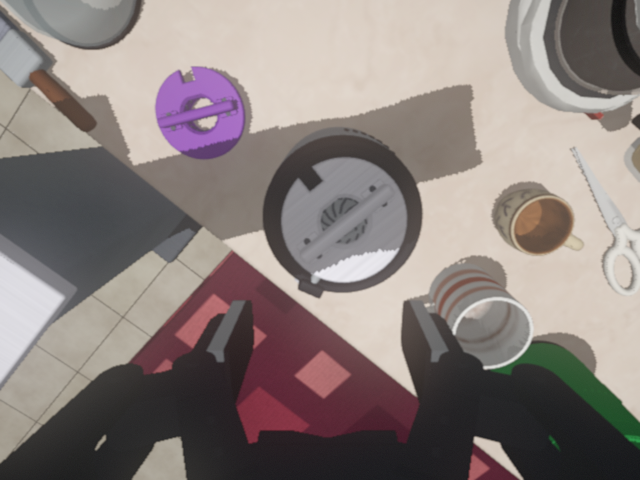

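The wrist view shows the carrier with its notch at (313,178), the bar from (306,253) to (386,190), the pin and boss at about (313,285), and the collar centred at about (343,215). The mug is near (490,320).

Run:
```python
from h import *
w=snap('wrist')
img=w['image'].astype(int)
g=lambda u,v,z:print((u,v),onplane(w,u,v,z).round(4))
# dark cap blob containing collar: fit
dark=(img.max(2)<60).astype(np.uint8)
roi=np.zeros_like(dark);roi[120:300,255:430]=1
dark*=roi
n,l,st,c=cv2.connectedComponentsWithStats(dark)
i=1+np.argmax(st[1:,4]);cnt,_=cv2.findContours((l==i).astype(np.uint8),cv2.RETR_EXTERNAL,cv2.CHAIN_APPROX_NONE)
h=cv2.convexHull(max(cnt,key=len));print(cv2.fitEllipse(h))
(e,_,_)=cv2.fitEllipse(h)
P=np.array([onplane(w,*x[0],.160) for x in h])[:,:2]
A=np.c_[2*P,np.ones(len(P))];s=np.linalg.lstsq(A,(P**2).sum(1),rcond=None)[0];print('circle',s[:2],np.sqrt(s[2]+s[0]**2+s[1]**2))
for s in silhouettes('carrier',w)[:1]:
    r=s['region'].astype(np.uint8);cnt,_=cv2.findContours(r,cv2.RETR_EXTERNAL,cv2.CHAIN_APPROX_NONE)
    h=cv2.convexHull(max(cnt,key=len));P=np.array([onplane(w,*x[0],.174) for x in h])[:,:2]
    A=np.c_[2*P,np.ones(len(P))];s=np.linalg.lstsq(A,(P**2).sum(1),rcond=None)[0];print('disc',s[:2],np.sqrt(s[2]+s[0]**2+s[1]**2))
g(343,214,.17);g(306,253,.19);g(386,190,.19);g(313,178,.172);g(313,285,.172);g(316,279,.171)
t=snap('top')
for s in silhouettes('grinder',t):
    if s['bbox'][0]<400: print('top',s['bbox'])
im=t['image'][200:260,326:386].astype(int).copy()
```

```text
((282.95489501953125, 190.50257873535156), (25.96607780456543, 39.79819107055664), 34.69136428833008)
circle [ 0.47417845 -0.27563192] 0.014012852925278731
disc [ 0.47951573 -0.19898452] 0.02985222694528349
(343, 214) [ 0.4922 -0.3163  0.17  ]
(306, 253) [ 0.4572 -0.3122  0.19  ]
(386, 190) [ 0.5266 -0.3225  0.19  ]
(313, 178) [ 0.4975 -0.2823  0.172 ]
(313, 285) [ 0.4357 -0.337   0.172 ]
(316, 279) [ 0.4406 -0.3356  0.171 ]
top [334.1, 210.7, 346.8, 234.2]
```

Request:
drive_tool(
  increments=[
    [[13,-2,-20],[0,0,-6],0.7],
    [[0,0,-25],[0,0,0],0.7],
    [[0,0,-25],[0,0,0],0.7],
    [[0,0,-20],[0,0,0],0.7],
    [[0,0,-15],[0,0,0],0.7],
    [[0,0,-10],[0,0,0],0.7],
    [[0,0,0],[0,0,0],0.7],
  ],
)

```text
clock: 3.97
eef_pos: [0.4896, -0.316, 0.1841]
tool_rot: [0.951, 0.31, -0.001, -0.002]
ft_force: [-0.2, 0.7, -0.1]
grip_width: 0.0599
grasp_force: 0.0
```

Request:
drive_tool(
  increments=[
    [[0,0,-5],[0,0,0],0.7],
    [[0,0,-5],[0,0,0],0.7],
    [[0,0,0],[0,0,0],0.7],
  ],
)

```text
clock: 4.22
eef_pos: [0.4909, -0.3174, 0.1764]
tool_rot: [0.951, 0.31, 0.0, 0.0]
ft_force: [-0.8, 0.6, -0.2]
grip_width: 0.0598
grasp_force: 0.0
```

Run:
```python
from h import *
w=snap('wrist','w2.png');o=get_obs();print(o['clock'],o['eef_pos'],o['tool_rot'],o['grip_width'],o['ft_force'],o['ft_torque'])
```

```text
4.2667 [ 0.49092244 -0.31745085  0.17672301] [9.50891741e-01 3.09523451e-01 2.18611884e-04 2.87846220e-04] 0.05945463857639487 [ 0.13607865 -0.70527406  0.26861093] [-0.0245875   0.04338325  0.01113908]
```

View pics/w2.png

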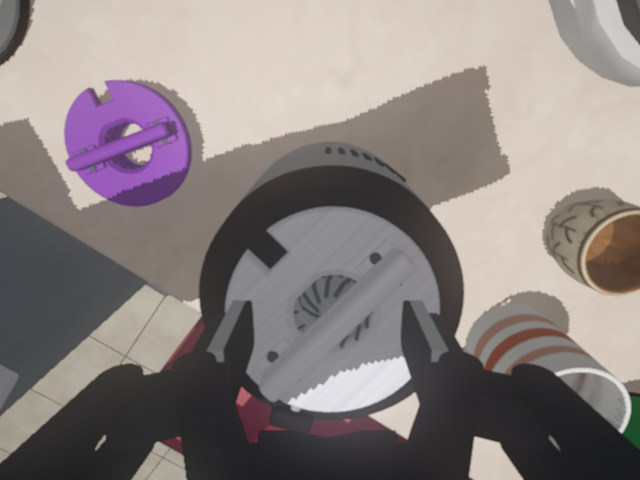

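The fingers straddle the bar clear of it, with the left finger above the bar's left end and the right finger below its right end. I'll turn counter-clockwise.

Request:
drive_tool(
  increments=[
    [[0,0,0],[0,0,5],0.7],
    [[0,0,0],[0,0,5],0.7],
    [[0,0,0],[0,0,5],0.7],
    [[0,0,0],[0,0,5],0.7],
    [[0,0,0],[0,0,5],0.7],
    [[0,0,0],[0,0,5],0.7],
  ],
)

```text
clock: 4.77
eef_pos: [0.491, -0.3181, 0.1773]
tool_rot: [0.837, 0.547, 0.0, 0.001]
ft_force: [-0.2, -1.1, -0.2]
grip_width: 0.0597
grasp_force: 0.5
```

Request:
drive_tool(
  increments=[
    [[0,0,0],[0,0,5],0.7],
    [[0,0,0],[0,0,5],0.7],
    [[0,0,0],[0,0,5],0.7],
    [[0,0,0],[0,0,5],0.7],
    [[0,0,0],[0,0,5],0.7],
    [[0,0,0],[0,0,5],0.7],
  ],
)

```text
clock: 5.27
eef_pos: [0.4912, -0.3179, 0.1772]
tool_rot: [0.667, 0.745, -0.0, 0.001]
ft_force: [0.6, -0.1, -0.4]
grip_width: 0.0601
grasp_force: 0.5
```

Run:
```python
from h import *
w=snap('wrist','w3.png');o=get_obs();print(o['clock'],o['eef_pos'],o['tool_rot'],o['grip_width'],o['ft_force'],o['ft_torque'],o['joint_pos'])
```

```text
5.3167 [ 0.49118896 -0.31794212  0.17723306] [6.66306086e-01 7.45677718e-01 2.79534386e-05 9.68838638e-04] 0.059854271691203775 [-0.19701714 -0.41890679 -0.26556209] [-0.07822495 -0.01680239 -0.03439128] [-5.74341949e-01  4.34151614e-01  1.39253162e-01  1.27397477e+00
 -2.43714486e-04  8.84146640e-01]
```

View pics/w3.png

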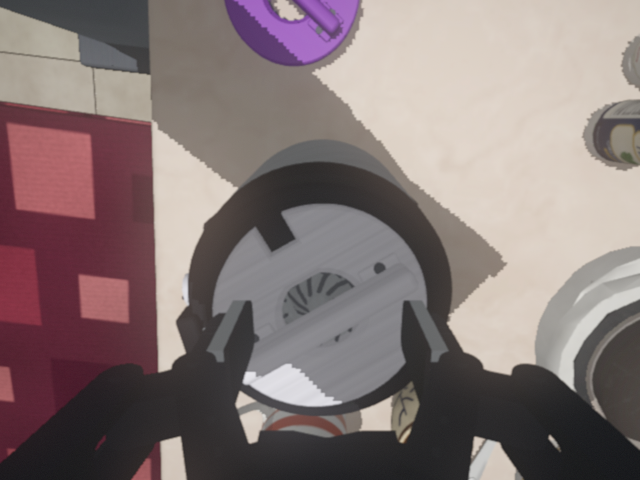

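The carrier follows, with the bar now about 28° ahead of the finger line and little force. I'll continue.

Request:
drive_tool(
  increments=[
    [[0,0,0],[0,0,6],0.7],
    [[0,0,0],[0,0,6],0.7],
    [[0,0,0],[0,0,6],0.7],
    [[0,0,0],[0,0,6],0.7],
    [[0,0,0],[0,0,6],0.7],
    [[0,0,0],[0,0,6],0.7],
    [[0,0,0],[0,0,6],0.7],
    [[0,0,0],[0,0,6],0.7],
  ],
)

```text
clock: 5.98
eef_pos: [0.4911, -0.3177, 0.1771]
tool_rot: [0.307, 0.952, -0.0, 0.001]
ft_force: [-0.3, 0.2, -0.5]
grip_width: 0.0599
grasp_force: 0.5
```

Request:
drive_tool(
  increments=[
    [[0,0,0],[0,0,5],0.7],
    [[0,0,0],[0,0,4],0.7],
    [[0,0,0],[0,0,3],0.7],
    [[0,0,0],[0,0,0],0.7],
  ],
)

```text
clock: 6.32
eef_pos: [0.4912, -0.3176, 0.1771]
tool_rot: [0.208, 0.978, -0.0, 0.001]
ft_force: [0.9, -0.1, -0.1]
grip_width: 0.0599
grasp_force: 0.1
```

Run:
```python
from h import *
w=snap('wrist','w4.png');o=get_obs();print(o['clock'],o['eef_pos'],o['tool_rot'],o['grip_width'],o['ft_force'],o['ft_torque'],o['joint_pos'])
```

```text
6.3667 [ 0.49115412 -0.31762914  0.17701282] [ 2.08609794e-01  9.77998690e-01 -2.10118310e-04  6.86452559e-04] 0.060094659872079986 [ 1.00464561  0.82834768 -0.32282723] [-0.050134    0.07433324 -0.07609965] [-5.74101335e-01  4.34272931e-01  1.38857696e-01  1.27394852e+00
  9.59974901e-05 -1.53794628e-01]
```

View pics/w4.png

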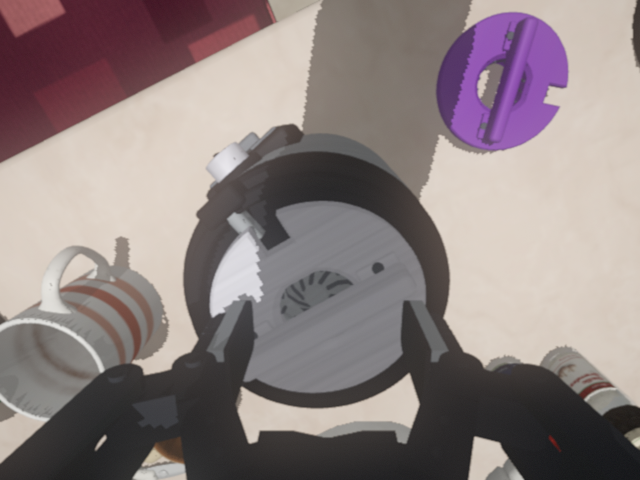

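The notch at (270,228) is close to the pin at (243,222), with about 8–12° left to turn. I'll use small steps.

Request:
drive_tool(
  increments=[
    [[0,0,0],[0,0,2],0.7],
    [[0,0,0],[0,0,2],0.7],
    [[0,0,0],[0,0,2],0.7],
    [[0,0,0],[0,0,0],0.7],
  ],
)

```text
clock: 6.7
eef_pos: [0.4908, -0.3175, 0.1766]
tool_rot: [0.157, 0.988, -0.0, 0.0]
ft_force: [-0.3, 0.1, -0.5]
grip_width: 0.0596
grasp_force: 0.0
```

Run:
```python
from h import *
o=get_obs();print(o['tool_rot'],o['ft_force'],o['ft_torque'])
```

```text
[ 1.56703310e-01  9.87645706e-01 -1.06149829e-04  1.41785539e-04] [-0.2918273   0.09557256 -0.54765416] [ 0.01487155 -0.04352657 -0.014975  ]
```

Request:
drive_tool(
  increments=[
    [[0,0,0],[0,0,2],0.7],
    [[0,0,0],[0,0,2],0.7],
    [[0,0,0],[0,0,0],0.7],
  ],
)

```text
clock: 6.95
eef_pos: [0.4907, -0.3174, 0.1764]
tool_rot: [0.122, 0.992, -0.0, -0.0]
ft_force: [0.2, -0.9, -0.7]
grip_width: 0.0599
grasp_force: 0.1
```

Run:
```python
from h import *
w=snap('wrist','w5.png');o=get_obs();print(o['clock'],o['eef_pos'],o['tool_rot'],o['grip_width'],o['ft_force'],o['ft_torque'])
```

```text
7.0 [ 0.49075577 -0.3174493   0.17642139] [ 1.22663519e-01  9.92448314e-01 -3.26638198e-05  7.05146100e-05] 0.059774279719581706 [-0.51157896 -0.71864214  0.49418685] [-0.02847472  0.01415599  0.04938218]
```

View pics/w5.png

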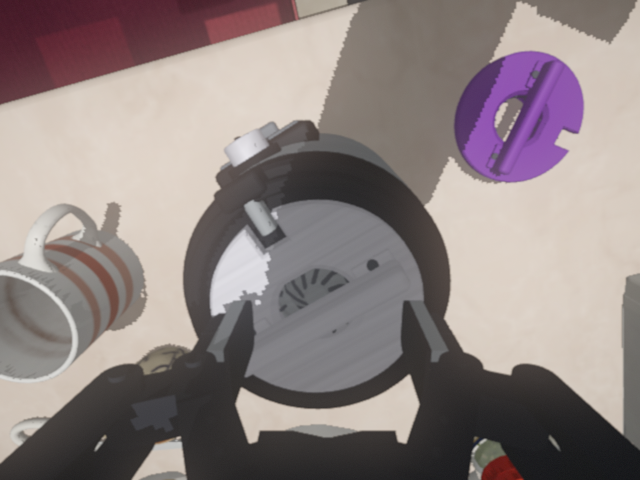

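The pin at (264,225) now sits inside the notch, so the carrier has dropped on. I'll back off, raise, shut the fingers, and then press the middle of the bar.

Request:
drive_tool(
  increments=[
    [[0,0,0],[0,0,-6],0.7],
    [[0,0,5],[0,0,-4],0.7],
    [[0,0,25],[0,0,0],0.7],
    [[0,0,25],[0,0,0],0.7],
    [[0,0,0],[0,0,0],0],
    [[0,0,0],[0,0,0],0],
    [[0,0,0],[0,0,0],0],
    [[0,0,0],[0,0,0],0],
  ],
)

```text
clock: 7.67
eef_pos: [0.4902, -0.317, 0.2302]
tool_rot: [0.208, 0.978, 0.0, -0.001]
ft_force: [0.5, -0.1, -0.4]
grip_width: 0.0113
grasp_force: 0.0
```

Request:
drive_tool(
  increments=[
    [[0,0,0],[0,0,0],0],
    [[0,0,0],[0,0,0],0],
    [[0,0,-15],[0,0,0],0],
    [[0,0,-15],[0,0,0],0],
    [[0,0,-5],[0,0,0],0],
    [[0,0,0],[0,0,0],0],
  ],
)

```text
clock: 8.17
eef_pos: [0.4895, -0.3166, 0.1941]
tool_rot: [0.208, 0.978, 0.001, -0.002]
ft_force: [-0.5, -0.0, 0.5]
grip_width: 0.0002
grasp_force: 0.0
```

Request:
drive_tool(
  increments=[
    [[0,0,-3],[0,0,0],0],
    [[0,0,-2],[0,0,0],0],
    [[0,0,-1],[0,0,0],0],
    [[0,0,-1],[0,0,0],0],
    [[0,0,0],[0,0,0],0],
  ],
)

```text
clock: 8.58
eef_pos: [0.4909, -0.3175, 0.1895]
tool_rot: [0.207, 0.978, -0.0, 0.0]
ft_force: [0.0, 0.6, 0.3]
grip_width: -0.0001
grasp_force: 0.0
```

Request:
drive_tool(
  increments=[
    [[0,0,-1],[0,0,0],0],
    [[0,0,-1],[0,0,0],0],
    [[0,0,0],[0,0,0],0],
  ],
)

```text
clock: 8.83
eef_pos: [0.4907, -0.3173, 0.1872]
tool_rot: [0.207, 0.978, 0.0, -0.0]
ft_force: [-0.2, 0.4, -1.0]
grip_width: 0.0004
grasp_force: 0.0
```

Request:
drive_tool(
  increments=[
    [[0,0,-1],[0,0,0],0],
    [[0,0,0],[0,0,0],0],
  ],
)

```text
clock: 9.0
eef_pos: [0.4907, -0.3174, 0.1867]
tool_rot: [0.207, 0.978, -0.0, 0.0]
ft_force: [-0.8, 1.0, 1.6]
grip_width: 0.0002
grasp_force: 1.0
```

Request:
drive_tool(
  increments=[
    [[0,0,-1],[0,0,0],0],
    [[0,0,0],[0,0,0],0],
  ],
)

```text
clock: 9.17
eef_pos: [0.4908, -0.3175, 0.1857]
tool_rot: [0.207, 0.978, -0.0, 0.0]
ft_force: [-0.9, 0.5, 0.3]
grip_width: 0.0001
grasp_force: 0.0
```

Request:
drive_tool(
  increments=[
    [[0,0,-1],[0,0,0],0],
    [[0,0,0],[0,0,0],0],
  ],
)

```text
clock: 9.33
eef_pos: [0.4909, -0.3174, 0.1841]
tool_rot: [0.207, 0.978, 0.0, 0.0]
ft_force: [-0.0, -0.1, 1.5]
grip_width: -0.0
grasp_force: 0.5
```

Request:
drive_tool(
  increments=[
    [[0,0,-1],[0,0,0],0],
    [[0,0,0],[0,0,0],0],
  ],
)

```text
clock: 9.5
eef_pos: [0.4909, -0.3174, 0.1841]
tool_rot: [0.207, 0.978, -0.0, 0.0]
ft_force: [-0.9, 0.5, 5.0]
grip_width: -0.0001
grasp_force: 2.6
```

Request:
drive_tool(
  increments=[
    [[0,0,-1],[0,0,0],0],
    [[0,0,0],[0,0,0],0],
  ],
)

```text
clock: 9.67
eef_pos: [0.4909, -0.3175, 0.1841]
tool_rot: [0.207, 0.978, -0.0, 0.001]
ft_force: [-1.9, 1.1, 8.9]
grip_width: 0.0002
grasp_force: 4.6
```

Request:
drive_tool(
  increments=[
    [[0,0,-2],[0,0,0],0],
    [[0,0,-1],[0,0,0],0],
    [[0,0,0],[0,0,0],0],
  ],
)

```text
clock: 9.92
eef_pos: [0.491, -0.3175, 0.184]
tool_rot: [0.207, 0.978, -0.001, 0.002]
ft_force: [-6.9, 4.2, 21.1]
grip_width: -0.0
grasp_force: 10.7
```

Request:
drive_tool(
  increments=[
    [[0,0,10],[0,0,0],0],
    [[0,0,25],[0,0,0],0],
    [[0,0,35],[0,0,0],0],
    [[0,0,35],[0,0,0],0],
    [[0,0,0],[0,0,0],0],
    [[0,0,0],[0,0,0],0],
  ],
)

```text
clock: 10.42
eef_pos: [0.4921, -0.3181, 0.2869]
tool_rot: [0.207, 0.978, -0.001, 0.003]
ft_force: [1.2, 0.9, -0.3]
grip_width: -0.0001
grasp_force: 0.0
```

Run:
```python
from h import *
w=snap('wrist');o=get_obs();print(o['clock'],o['eef_pos'],o['ft_force'])
cv2.imwrite('pics/w6.png',cv2.resize(w['image'][100:340,180:500,::-1],None,fx=2.5,fy=2.5,interpolation=cv2.INTER_CUBIC))
for z in (.168,): print(proj(w,[.491,-.317,z]))
```

```text
10.4667 [ 0.49119097 -0.3176199   0.28470297] [-0.53562778 -0.47187429 -0.25314722]
[329.37914196 232.07923981]
```

View pics/w6.png

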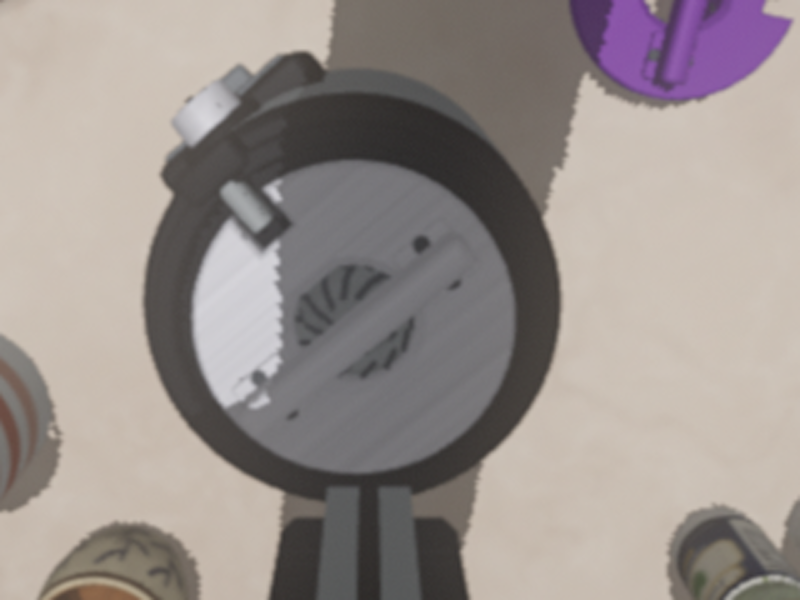

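The pin at (255,215) sits fully in the notch and the disc looks flat. The bar top stopped firm at 184 mm, exactly the home height, and the hand is clear. I'll hand the job in.

```bash
python3 -c "
from workcell import *
print(job_done())"
```

```text
the job is handed in; nothing more can be done
None
```

I turned the carrier until its notch dropped over the pin and pressed it home with about 21 N. The bar top stopped at 184 mm, the height for flat on the seat. The hand finished clear and the job is handed in, but no verdict came back.

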